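Flip the refill marker of the empty parts bin

TASK

One of the three parts bins on the counter is empty. On the flip marker standing in front of that bin, turn the white paddle right over its pivot with a fingertip, from the robot's left to its right, until it lies level on the other side and shows the face with the disc. Push it only: do not grip the paddle or lift or shove its stand, leave the other markers and the loose things as they are, and finish clear of everything.

Things in the scene. Friction and masses are not known exactly. Their poses are not given: they have to be found in the camera images.
- stand_empty: loose, about 0.8 kg, origin at the centre of its underside; x points away from the robot (within 0.35 rad), y to its left. Flip marker standing in front of the EMPTY bin. Steel base 90 x 90 x 14 mm, two posts (6 mm thick, 22 mm wide, at x = +-32 mm, tops at z = 93 mm) carry a pivot pin along the stand's x at z = 85 mm. All three markers are alike.
- flag_empty (a joint): angle (rad) of the paddle on the empty bin's marker: 0 = paddle lies level to the stand's +y side (robot's left), pi/2 = upright, pi = turned right over, level to the -y side. It starts at 0 to 0.25. The hinge is slightly stiff (about 0.02 N m): the paddle stays where it is left. Stops at 0 and pi.
- flag_empty_end (a point): middle of the free end of the empty bin's paddle, a white plate 50 mm wide (along the pivot), 5 mm thick, reaching 75 mm from the pivot axis to here. A tail in the same plane reaches 45 mm the other way: pressing it down raises the paddle. Start face: raised grey bar; other face: grey disc. Axes: y from pivot to this end, x along the pivot, z out of the bar's face.
- flag_empty_tail (a point): middle of the end of the short tail (45 mm from the pivot axis) of the empty bin's paddle; same axes.
- stand_a: loose, about 0.8 kg, origin at the centre of its underside; x points away from the robot (within 0.35 rad), y to its left. Marker of the bin full of small cartons. Each marker stands 200 to 280 mm in front of (towards the robot from) its own blue open bin, 190 x 145 x 75 mm, fixed; contents up to 100 mm high. Bins change places.
- flag_a (a joint): angle (rad) of the paddle on the cartons bin's marker: 0 = paddle lies level to the stand's +y side (robot's left), pi/2 = upright, pi = turned right over, level to the -y side. It starts at 0 to 0.25. The hinge is slightly stiff (about 0.02 N m): the paddle stays where it is left. Stops at 0 and pi.
- flag_a_end (a point): middle of the free end of the cartons bin's paddle, a white plate 50 mm wide (along the pivot), 5 mm thick, reaching 75 mm from the pivot axis to here. A tail in the same plane reaches 45 mm the other way: pressing it down raises the paddle. Start face: raised grey bar; other face: grey disc. Axes: y from pivot to this end, x along the pivot, z out of the bar's face.
- flag_a_tail (a point): middle of the end of the short tail (45 mm from the pivot axis) of the cartons bin's paddle; same axes.
- stand_b: loose, about 0.8 kg, origin at the centre of its underside; x points away from the robot (within 0.35 rad), y to its left. Marker of the bin full of tube couplings. Alike to the others.
- flag_b (a joint): angle (rad) of the paddle on the couplings bin's marker: 0 = paddle lies level to the stand's +y side (robot's left), pi/2 = upright, pi = turned right over, level to the -y side. It starts at 0 to 0.25. The hinge is slightly stiff (about 0.02 N m): the paddle stays where it is left. Stops at 0 and pi.
- flag_b_end (a point): middle of the free end of the couplings bin's paddle, a white plate 50 mm wide (along the pivot), 5 mm thick, reaching 75 mm from the pivot axis to here. A tail in the same plane reaches 45 mm the other way: pressing it down raises the paddle. Start face: raised grey bar; other face: grey disc. Axes: y from pivot to this end, x along the pivot, z out of the bar's face.
- flag_b_tail (a point): middle of the end of the short tail (45 mm from the pivot axis) of the couplings bin's paddle; same axes.
- tape_roll: bystander: paper tape roll lying flat, 64 mm across, 24 mm high, loose; origin at its underside
- pipe_collar: bystander: steel collar lying flat, 52 mm across, 22 mm high, loose; origin at its underside
- carton: bystander: small carton 60 x 45 x 50 mm, loose; origin at its underside
- screwdriver: bystander: screwdriver 170 mm long, lying, loose; origin at its underside
- jar: bystander: small jar 48 mm across, 55 mm high, loose; origin at its underside
- wrench: bystander: wrench 150 mm long, lying, loose; origin at its underside
- spool: bystander: upright offcut of round wooden bar, 44 mm across, 40 mm high, loose; origin at its underside
Things that resemble listed ones, but are neither listed nor needed, are in the scene too. What is shaped like the stand_b but pink is not meant. What is shaped like the stand_empty but red or turquoise is not meant.

How it is judged:
On the way:
1. the empty bin's paddle is turned past upright (value of joint flag_empty above 1.7 rad).
At the end, for the whole second after the job is handed in: The empty bin's paddle rests turned over, within about 12 degrees of level on the other side (joint above 2.92 rad); its stand is upright, at rest and within 40 mm of where it stood; the other two markers are not turned over (below 0.6 rad) and, like all bystanders, within 30 mm of where they were (value of joint flag_empty above 2.92 rad and velocity of joint flag_empty between -0.05 and 0.05 rad/s and distance of stand_empty from where it was at the start of the episode below 0.04 m and angle between stand_empty's own z axis and vertical below 0.05 rad and linear speed of stand_empty below 0.02 m/s and value of joint each of flag_a, flag_b below 0.6 rad and distance of each of stand_a, stand_b, tape_roll, pipe_collar, carton, screwdriver, jar, wrench, spool from where it was at the start of the episode below 0.03 m); the robot touches nothing.
It fails at once if the marker's stand is lifted or tipped (height (world z) of stand_empty above 0.012 m or angle between stand_empty's own z axis and vertical above 0.2 rad).
It fails at once if the marker's stand is shoved more than 40 mm (distance of stand_empty from where it was at the start of the episode above 0.04 m).
It fails at once if the paddle is gripped between the fingers (contact force between the fingers and stand_empty above 0.5 N and z of the grasp point in the frame of flag_empty_end between -0.004 and 0.004 m and y of the grasp point in the frame of flag_empty_end between -0.12 and 0 m and x of the grasp point in the frame of flag_empty_end between -0.025 and 0.025 m).
It fails at once if another bin's marker is turned (more than about 20 degrees) or shoved more than 30 mm (value of joint any of flag_a, flag_b above 0.6 rad or distance of any of stand_a, stand_b from where it was at the start of the episode above 0.03 m).
It fails at once if a bystander is moved more than 30 mm (distance of any of tape_roll, pipe_collar, carton, screwdriver, jar, wrench, spool from where it was at the start of the episode above 0.03 m).
It also fails if it takes over 46 s, if anything falls off the work surface, if the arm or the gripper's body presses on something with over 40 N, if the wrist force passes 120 N, or if a joint passes its speed limit or range.

ROBOT

A 6-joint arm with a two-finger parallel gripper is mounted at the origin on the work surface. World frame = base frame: x ahead of the robot, y to its left, z up, the work surface at z = 0. Lengths are in m, angles in rad, forces in N, time in s.
With the tool pointing down it reaches from about 0.425 to 0.95 m from the base axis. Payload 3.5 kg.
Tool frame: the origin (TCP) lies at the very end of the fingers, on their centre line; the grasp point (between the pads) lies 19 mm behind it; y points along the fingers, z is the direction in which the jaws open and shut, and the axes are right-handed (so a half turn about y gives the same grasp; the last joint's range is limited). The gripper opens to 85 mm and grips with 20 to 120 N. Pads are 22 mm wide; open, the fingers measure 114 mm over their backs; the gripper's body (76 mm by 85 mm) begins 54 mm behind the grasp point. The pads swing forward as they close: fully open they stand 13 mm farther back than shut.
Start: joints at [0.985, 0.286, 1.577, -0, 1.279, -0.15], TCP at [0.285, 0.612, 0.196] pointing down, gripper open.
Joint ranges: [-2.77, 2.77], [-0.9, 2.22], [0.21, 2.48], [-1.53, 4.67], [0.24, 2.81], [-2.84, 2.84]. Speed limits (rad/s): [2.79, 2.79, 3.14, 3.14, 3.14, 3.14].

INTERFACE

Orientations are given as a unit quaternion [x, y, z, w].
In Python, from plant import ctrl gives the robot as it stands. The module is installed in compiled form; this text tells all that it offers.
- The arm moves only by the tool jog_arm, never from a script. Its argument "deltas" is a list of rows, each a list of 3 entries, a list of its own where there are three numbers: the turn, a rotation vector about the tool's x, y, z in rad, then the shift along the tool's x, y, z in m, then the opening, from 0 (shut) to 1 (fully open). In form: [[[wx, wy, wz], [dx, dy, dz], gripper], ...]. A call has 1 to 10 rows; each row is the pose to reach, as a shift and turn from the pose measured when the call began, along the tool's axes at that moment; what a row does not reach only later rows make up. A row lasts 1/12 s, in which the tool goes at most 41.7 mm and 7.16 degrees, less where a joint would pass 70% of its speed; a pose out of reach is approached as far as the arm can. A call with a gripper value outside its range is refused whole. The fingers move at their own pace and stop on an object; "force" is the grip in N (left out, the last holds). Time passes only in rows, so rows that repeat a pose let the fingers close. It gives the time, the measured TCP pose, the force and the opening at its end, in the units of the state.
- ctrl.get_state(): the state, without advancing time (a new reading comes with each control period).
- ctrl.read_camera(name): name is "side" or "top" or "wrist"; returns a dict with "pixels" (480x640x3 uint8, blue, green, red), "range_z" (480x640 float32, m along the optical axis (not along the pixel's ray), 0 where there is no reading), "fx", "fy", "cx", "cy" (pixels), "k1" (the pictures are not rectified: a ray, as slopes to the right and down, at radius r is drawn at 1 + k1 r^2 times it, then the intrinsics apply), "T" (4x4, takes a point from camera to world coordinates); the wrist camera has in their place "mount" (4x4, takes a point from camera to tool coordinates, whose origin is the TCP and whose axes are the tool frame's). Camera axes: x right, y up, looking along -z (the intrinsics and any distortion apply to the point x, -y, -z); pixel columns grow to the right and rows downward; lengths in m; the calibration is good to about 2 mm. A picture is of the moment at which its call begins: read the wrist's pose just before it.
- ctrl.sign_off(): hands the job in, once; it reports no verdict.
The state is a dict: "time": time; "qpos": joint angles; "dq": joint speeds; "joint_efforts": joint torques, N m; "eef_pos": TCP position; "tcp_rot": TCP orientation; "contact_force": force on the tool from outside, world axes, zero at the start; "wrist_torque": the same for the moment, N m; "opening": opening from 0.0 (shut) to 1.0 (fully open).
Only numpy, scipy, OpenCV 4.12 (cv2) and the standard library are available. Lean on these libraries where they do the work, as an engineer would, in place of code of your own. Each camera call takes 0.05 s, during which the arm holds its last target.

## Working session

There is one attempt and no reset: what is moved stays moved. The work goes in short steps, Python scripts to look and compute and a tool call to move; the robot and the scene stay as the last step left them, time stands still between calls to the robot, and variables do not carry over. Pictures are saved under pics/ and viewed, and the job is handed in when it is done.

Besides the shell and the picture viewer there is one more tool, called after "Request:" by a JSON object that holds its "name" and its "arguments", one argument or row to a line. jog_arm: Moves the arm, as the interface text tells. Its arguments: {"type":"object","properties":{"deltas":{"type":"array","items":{"type":"array"}},"force":{"type":"number"}},"required":["deltas"]}

```bash
mkdir -p pics; cat > h.py <<'E'
import numpy as np, cv2, pickle
from plant import ctrl
from scipy.spatial.transform import Rotation as R
def snap(n,f):
    s=ctrl.get_state(); c=ctrl.read_camera(n); c=dict(c)
    if 'T' not in c:
        T=np.eye(4);T[:3,:3]=R.from_quat(s['tcp_rot']).as_matrix();T[:3,3]=s['eef_pos'];c['T']=T@np.array(c['mount'])
    cv2.imwrite(f'pics/{f}.png',c['pixels']); pickle.dump(c,open(f'{f}.pkl','wb')); return c
def load(f): return pickle.load(open(f'{f}.pkl','rb'))
def px2w(c,u,v,z=None,dr=None):
    K=np.array([[c['fx'],0,c['cx']],[0,c['fy'],c['cy']],[0,0,1]])
    p=cv2.undistortPoints(np.array([[[u,v]]],float),K,np.array([c['k1'],0,0,0.]))[0,0]
    d=np.array([p[0],-p[1],-1]); T=np.array(c['T'])
    if z is not None:
        w=T[:3,:3]@d; return T[:3,3]+w*(z-T[2,3])/w[2]
    r=c['range_z'][int(round(v)),int(round(u))] if dr is None else dr
    return T[:3,:3]@(d*r)+T[:3,3]
def crop(c,f,x0,y0,x1,y1,s):
    cv2.imwrite(f'pics/{f}.png',cv2.resize(c['pixels'][y0:y1,x0:x1],None,fx=s,fy=s,interpolation=cv2.INTER_CUBIC))
E
python3 - <<'E'
from h import *
print(ctrl.get_state())
for n in ['side','top','wrist']:
    c=snap(n,n+'0'); print(n,np.round(c['T'],3).tolist(),c['fx'],c['k1'])
E
```

```text
{'time': 0.0, 'qpos': array([ 9.85029915e-01,  2.87200136e-01,  1.57821363e+00, -4.55119743e-05,
        1.27858143e+00, -1.50014563e-01]), 'dq': array([-0.00050958, -0.0006876 ,  0.0010866 , -0.00063498, -0.0013789 ,
        0.00052699]), 'joint_efforts': array([-8.94487403e-04, -4.05993819e+01, -2.92617899e+01, -2.77297340e-04,
        5.82608933e-03,  3.45415025e-06]), 'eef_pos': array([0.28448396, 0.61129071, 0.19460446]), 'tcp_rot': array([ 0.69118855, -0.15313202,  0.15254978, -0.6895923 ]), 'contact_force': array([ 0.05074917, -0.15648343,  0.28956097]), 'wrist_torque': array([-0.01169363,  0.01616363, -0.02951219]), 'opening': 1.0014370589647381}
side [[0.793, 0.471, -0.385, 0.019], [-0.609, 0.615, -0.502, -0.748], [0.0, 0.632, 0.775, 1.018], [0.0, 0.0, 0.0, 1.0]] 466.89345786516714 -0.07513449777921437
top [[0.019, 0.994, -0.11, 0.267], [-1.0, 0.019, 0.006, -0.139], [0.008, 0.109, 0.994, 2.067], [0.0, 0.0, 0.0, 1.0]] 602.6986158313772 -0.09692034697019068
wrist [[0.422, -0.873, -0.245, 0.223], [0.906, 0.406, 0.117, 0.642], [-0.002, -0.271, 0.963, 0.374], [0.0, 0.0, 0.0, 1.0]] 389.21325529667223 -0.07866372395762705
```

View pics/side0.png

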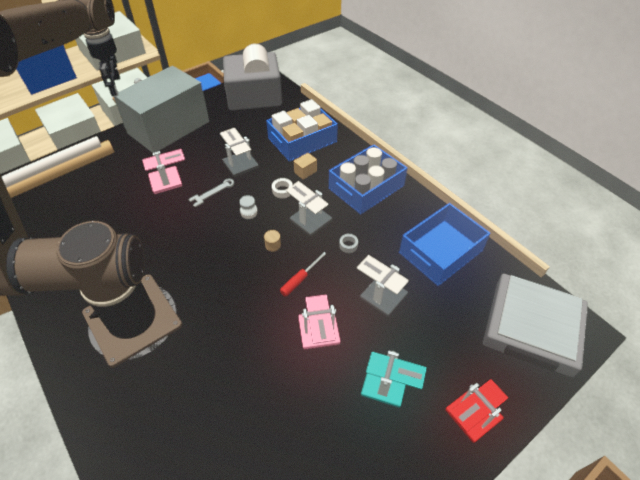

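View pics/top0.png

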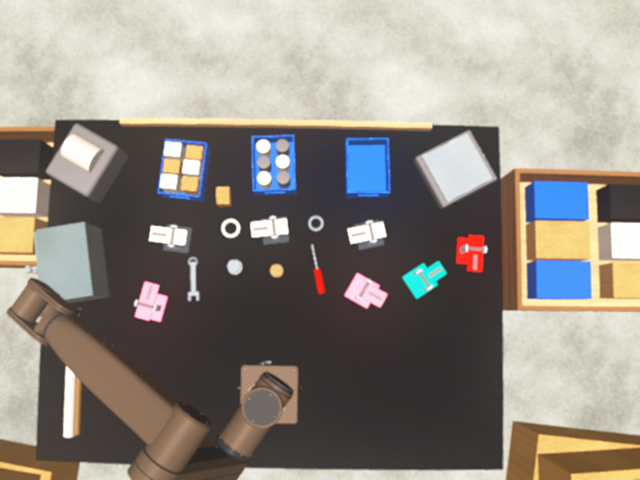

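The empty bin is the rightmost one: top (367,167), side (445,243). Its marker is at top (367,234), side (385,283). I'll enlarge both views.

```bash
python3 - <<'E'
from h import *
a=load('side0');b=load('top0')
crop(a,'s1',335,235,435,325,7); crop(b,'t1',330,205,410,265,10)
for u,v in [(369,167),]: print(px2w(b,u,v,0.0))
print(px2w(b,369,238,0.0))
E
```

```text
[ 0.78947106 -0.3311423   0.        ]
[ 0.53785325 -0.33308049  0.        ]
```

View pics/s1.png

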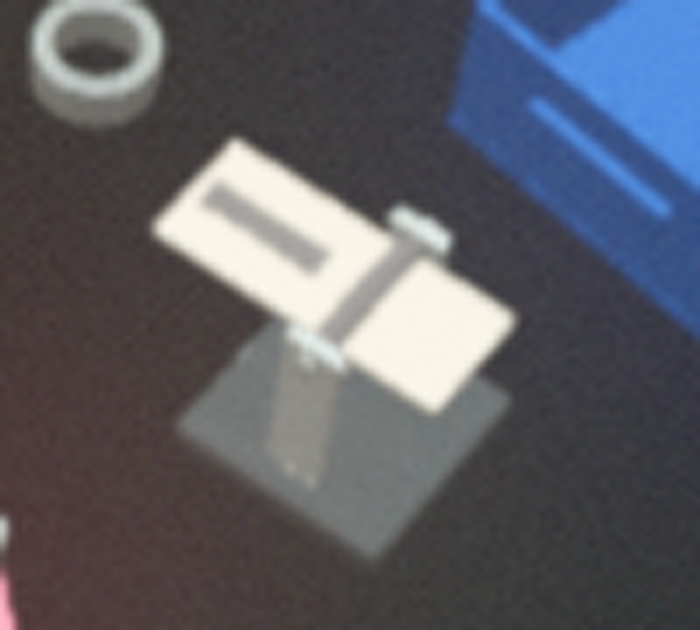

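View pics/t1.png

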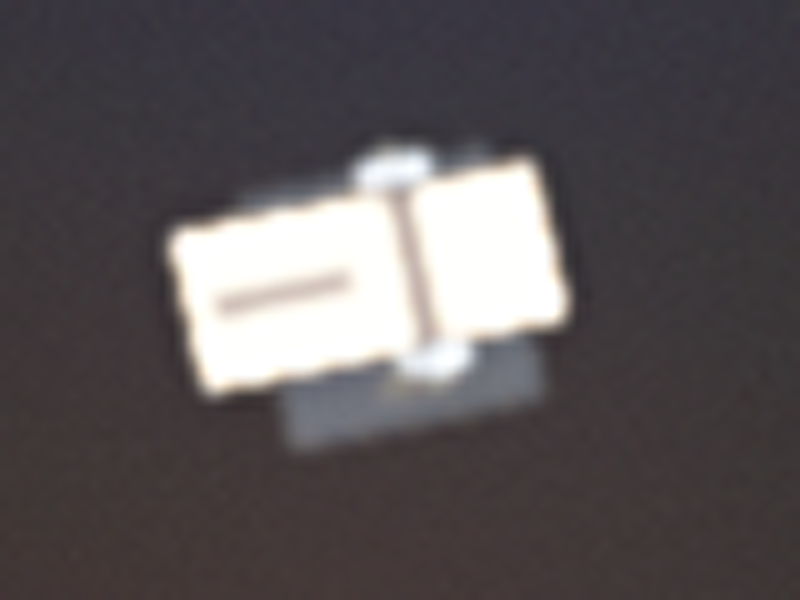

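```bash
python3 - <<'E'
from h import *
a=load('side0');b=load('top0')
S=lambda u,v:(335+(u+.5)/7-.5,235+(v+.5)/7-.5)
P=lambda u,v:(330+(u+.5)/10-.5,205+(v+.5)/10-.5)
def tri(ps,pt):
    A=np.zeros((3,3));B=np.zeros(3);L=[]
    for c,p in((a,ps),(b,pt)):
        o=np.array(c['T'])[:3,3];d=px2w(c,*p,z=0)-o;d/=np.linalg.norm(d);M=np.eye(3)-np.outer(d,d);A+=M;B+=M@o;L.append((M,o))
    x=np.linalg.solve(A,B);return x,[np.linalg.norm(M@(x-o)) for M,o in L]
for n,s,t in [('end far',(235,138),(172,232)),('end near',(152,228),(207,395)),('tail far',(518,320),(535,158)),('tail near',(437,412),(568,325)),('post far',(420,228),(394,170)),('post near',(317,348),(436,362))]:
    x,e=tri(S(*s),P(*t));print(n,x.round(4),np.round(e,4))
for n,s in [('bl',(178,425)),('bn',(372,558)),('br',(510,400))]: print(n,px2w(a,*S(*s),z=.014).round(4))
for s in [(235,240),(340,290),(430,330),(300,410)]:print('depth',px2w(a,*S(*s)).round(4))
E
```

```text
end far [ 0.5598 -0.2507  0.0818] [0.0004 0.0004]
end near [ 0.5065 -0.2639  0.085 ] [0.0014 0.0014]
tail far [ 0.5866 -0.3711  0.0807] [0.0014 0.0014]
tail near [ 0.5315 -0.3832  0.0884] [0.0011 0.0011]
post far [ 0.5813 -0.324   0.0882] [0.0002 0.0002]
post near [ 0.5179 -0.339   0.0876] [0.0005 0.0005]
bl [ 0.495  -0.3011  0.014 ]
bn [ 0.5131 -0.3852  0.014 ]
br [ 0.5985 -0.3672  0.014 ]
depth [ 0.5256 -0.2882  0.0886]
depth [ 0.5429 -0.3246  0.0842]
depth [ 0.5533 -0.3582  0.0891]
depth [ 0.5146 -0.3398  0.0528]
```

```bash
cat >> h.py <<'E'
YAW=0.225; PIV=np.array([0.549,-0.332,0.0])
def S2W(x,y,z): c,s=np.cos(YAW),np.sin(YAW); return PIV+np.array([c*x-s*y,s*x+c*y,z])
def Rt(yaw,flip=0,tilt=0):
    # tool y down; tool z along yaw dir (or opposite)
    z=np.array([np.cos(yaw),np.sin(yaw),0])*(-1 if flip else 1); y=np.array([0,0,-1.]);x=np.cross(y,z)
    return R.from_matrix(np.c_[x,y,z])
def delta(p,Rg=None):
    s=ctrl.get_state();R0=R.from_quat(s['tcp_rot']);Rg=R0 if Rg is None else Rg
    print('row',(R0.inv()*Rg).as_rotvec().round(3).tolist(),R0.inv().apply(np.array(p)-s['eef_pos']).round(4).tolist())
E
python3 - <<'E'
from h import *
s=ctrl.get_state();M=R.from_quat(s['tcp_rot']).as_matrix();print(M.round(3))
for f in (0,1):
  for p in [(.45,.42,.24),(.57,.1,.24),(.58,-.15,.24),tuple(S2W(0,-.036,.16))]:
    print(f,p);delta(p,Rt(YAW,f))
E
```

```text
[[ 0.907 -0.001  0.422]
 [-0.422 -0.002  0.907]
 [-0.    -1.    -0.002]]
0 (0.45, 0.42, 0.24)
row [0.002, 0.91, 0.001] [0.2307, -0.0449, -0.1038]
0 (0.57, 0.1, 0.24)
row [0.002, 0.91, 0.001] [0.4746, -0.0446, -0.3432]
0 (0.58, -0.15, 0.24)
row [0.002, 0.91, 0.001] [0.5892, -0.0442, -0.5656]
0 (np.float64(0.5570318290367429), np.float64(-0.36709258785448196), np.float64(0.16))
row [0.002, 0.91, 0.001] [0.6601, 0.0362, -0.772]
1 (0.45, 0.42, 0.24)
row [0.001, -2.232, -0.002] [0.2307, -0.0449, -0.1038]
1 (0.57, 0.1, 0.24)
row [0.001, -2.232, -0.002] [0.4746, -0.0446, -0.3432]
1 (0.58, -0.15, 0.24)
row [0.001, -2.232, -0.002] [0.5892, -0.0442, -0.5656]
1 (np.float64(0.5570318290367429), np.float64(-0.36709258785448196), np.float64(0.16))
row [0.001, -2.232, -0.002] [0.6601, 0.0362, -0.772]
```

Request:
{"name": "jog_arm", "arguments": {
  "deltas": [
    [[0, 0.1, 0], [0.02, -0.03, -0.01], 0],
    [[0, 0.2, 0], [0.057, -0.045, -0.025], 0],
    [[0, 0.3, 0], [0.095, -0.045, -0.043], 0],
    [[0, 0.4, 0], [0.133, -0.045, -0.06], 0],
    [[0, 0.5, 0], [0.171, -0.045, -0.077], 0],
    [[0, 0.6, 0], [0.207, -0.045, -0.093], 0],
    [[0, 0.7, 0], [0.24, -0.045, -0.115], 0],
    [[0, 0.8, 0], [0.27, -0.045, -0.143], 0],
    [[0, 0.91, 0], [0.3, -0.045, -0.171], 0],
    [[0, 0.91, 0], [0.33, -0.045, -0.2], 0]
  ]
}}

```text
time: 0.98
eef_pos: [0.4997, 0.2891, 0.2398]
tcp_rot: [0.553, -0.442, 0.442, -0.551]
contact_force: [1.2, 0.7, -0.5]
opening: -0.001
```

```bash
python3 - <<'E'
from h import *
s=ctrl.get_state();print(s['time'],s['eef_pos'],s['opening'],s['contact_force'])
for p in [(.57,.1,.24),(.58,-.12,.24),tuple(S2W(0,-.036,.2))]:
    delta(p,Rt(YAW))
E
```

```text
0.9833 [0.49965928 0.28907704 0.23979174] -0.0014081144761512478 [ 1.20263622  0.72924098 -0.54204084]
row [0.002, -0.004, 0.001] [0.1999, 0.0, 0.0271]
row [0.002, -0.004, 0.001] [0.4167, 0.0004, -0.0115]
row [0.002, -0.004, 0.001] [0.6527, 0.0408, -0.0881]
```

Request:
{"name": "jog_arm", "arguments": {
  "deltas": [
    [[0, 0, 0], [0.04, 0, 0.006], 0],
    [[0, 0, 0], [0.08, 0, 0.011], 0],
    [[0, 0, 0], [0.12, 0, 0.016], 0],
    [[0, 0, 0], [0.16, 0, 0.022], 0],
    [[0, 0, 0], [0.2, 0, 0.025], 0],
    [[0, 0, 0], [0.24, 0, 0.02], 0],
    [[0, 0, 0], [0.28, 0, 0.012], 0],
    [[0, 0, 0], [0.32, 0, 0.005], 0],
    [[0, 0, 0], [0.36, 0, -0.002], 0],
    [[0, 0, 0], [0.4, 0, -0.009], 0]
  ]
}}

```text
time: 1.82
eef_pos: [0.5782, -0.105, 0.24]
tcp_rot: [0.553, -0.442, 0.442, -0.551]
contact_force: [1.3, 1.3, 0.2]
opening: -0.0
```

```bash
python3 - <<'E'
from h import *
s=ctrl.get_state();print(s['time'],s['eef_pos'],s['opening'],s['contact_force'])
delta(tuple(S2W(0,-.036,.2)),Rt(YAW))
delta(tuple(S2W(0,-.036,.13)),Rt(YAW))
E
```

```text
1.8167 [ 0.5782231  -0.10503367  0.24002861] -0.0002979574953267032 [1.27414758 1.30113951 0.2121574 ]
row [0.002, -0.004, 0.001] [0.251, 0.0405, -0.0781]
row [0.002, -0.004, 0.001] [0.2509, 0.1105, -0.078]
```

Request:
{"name": "jog_arm", "arguments": {
  "deltas": [
    [[0, 0, 0], [0.038, 0, -0.011], 0],
    [[0, 0, 0], [0.076, 0, -0.023], 0],
    [[0, 0, 0], [0.114, 0.01, -0.035], 0],
    [[0, 0, 0], [0.15, 0.02, -0.047], 0],
    [[0, 0, 0], [0.185, 0.03, -0.058], 0],
    [[0, 0, 0], [0.22, 0.04, -0.069], 0],
    [[0, 0, 0], [0.251, 0.06, -0.078], 0],
    [[0, 0, 0], [0.251, 0.085, -0.078], 0],
    [[0, 0, 0], [0.251, 0.105, -0.078], 0],
    [[0, 0, 0], [0.251, 0.105, -0.078], 0]
  ]
}}

```text
time: 2.65
eef_pos: [0.5537, -0.3655, 0.1287]
tcp_rot: [0.552, -0.446, 0.438, -0.551]
contact_force: [-0.5, 1.5, -0.7]
opening: -0.005
```

```bash
python3 - <<'E'
from h import *
s=ctrl.get_state();print(s['time'],s['eef_pos'],s['opening'],s['contact_force'])
for q in [(-.036,.09),(-.033,.07),(-.03,.05)]: delta(tuple(S2W(0,*q)),Rt(YAW))
a=snap('side','side1');crop(a,'s2',325,195,445,325,5);snap('wrist','wr1')
b=snap('top','top1');crop(b,'t2',330,205,410,265,8)
E
```

```text
2.65 [ 0.55371529 -0.36553124  0.12872445] -0.004536021454472379 [-0.54662931  1.4573166  -0.7154794 ]
row [0.009, -0.005, -0.008] [0.0026, 0.0387, 0.0032]
row [0.009, -0.005, -0.008] [-0.0003, 0.0587, 0.0034]
row [0.009, -0.005, -0.008] [-0.0031, 0.0787, 0.0035]
```

View pics/s2.png

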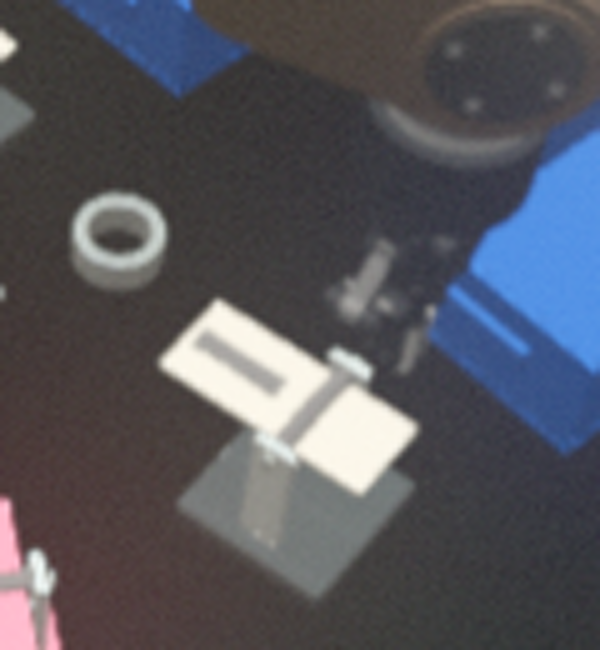

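View pics/wr1.png

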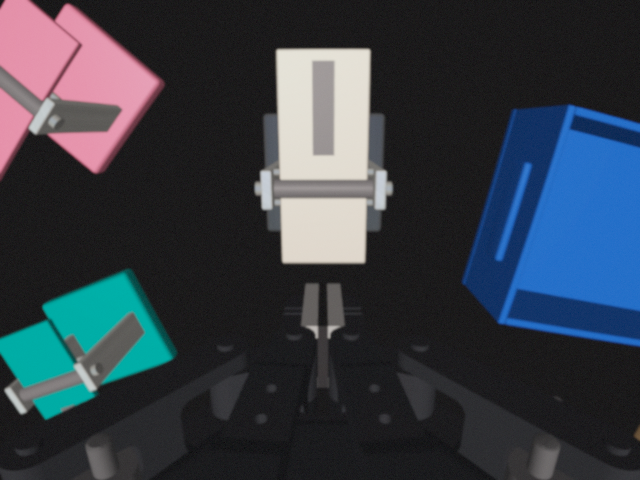

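```bash
python3 - <<'E'
from h import *
c=load('wr1')
W=lambda p:(R.from_euler('z',-YAW).apply(p-PIV)).round(4)
for n,u,v,z in [('pinL',258,189,.085),('pinR',389,189,.085),('tailL',283,263,.0875),('tailR',365,263,.0875),('endL',276,49,.0875),('endR',370,49,.0875)]:
    p=px2w(c,u,v,z);d=px2w(c,u,v);print(n,p.round(4),W(p),'depth',W(d))
print('tcp',W(ctrl.get_state()['eef_pos']))
print(px2w(c,310,230),px2w(c,290,100),px2w(c,323,60))
E
```

```text
pinL [ 0.5111 -0.3402  0.085 ] [-0.0388  0.0005  0.085 ] depth [-0.0379  0.0012  0.09  ]
pinR [ 0.5858 -0.3234  0.085 ] [0.0378 0.0002 0.085 ] depth [0.0369 0.001  0.0905]
tailL [ 0.5343 -0.381   0.0875] [-0.0253 -0.0445  0.0875] depth [-0.0351 -0.0745  0.0023]
tailR [ 0.583  -0.37    0.0875] [ 0.0246 -0.0446  0.0875] depth [ 0.0339 -0.075   0.0012]
endL [ 0.507  -0.2631  0.0875] [-0.0256  0.0765  0.0875] depth [-0.0357  0.0929  0.001 ]
endR [ 0.5561 -0.2522  0.0875] [0.0248 0.0762 0.0875] depth [0.0341 0.0924 0.0017]
tcp [ 0.0004 -0.0362  0.1363]
[ 0.54596075 -0.3567762   0.08873107] [ 0.51984139 -0.2875073   0.08896437] [ 0.53294189 -0.26367144  0.09033908]
```

Request:
{"name": "jog_arm", "arguments": {
  "deltas": [
    [[0, 0, 0], [0, 0.02, 0], 0],
    [[0, 0, 0], [0, 0.038, 0], 0],
    [[0, 0, 0], [0, 0.046, 0], 0],
    [[0, 0, 0], [-0.001, 0.053, 0], 0],
    [[0, 0, 0], [-0.002, 0.06, 0], 0],
    [[0, 0, 0], [-0.003, 0.067, 0], 0],
    [[0, 0, 0], [-0.004, 0.074, 0], 0],
    [[0, 0, 0], [-0.005, 0.081, 0], 0],
    [[0, 0, 0], [-0.006, 0.087, 0], 0],
    [[0, 0, 0], [-0.006, 0.087, 0], 0]
  ]
}}

```text
time: 3.63
eef_pos: [0.5556, -0.3611, 0.048]
tcp_rot: [0.553, -0.442, 0.441, -0.551]
contact_force: [0.7, 0.6, 0.4]
opening: -0.002
```

```bash
python3 - <<'E'
from h import *
s=ctrl.get_state();W=lambda p:(R.from_euler('z',-YAW).apply(p-PIV)).round(4)
print(s['time'],W(s['eef_pos']),s['opening'],s['contact_force'])
a=snap('side','side2');crop(a,'s3',325,195,445,325,5);snap('wrist','wr2')
print(W(ctrl.get_state()['eef_pos']))
E
```

```text
3.6333 [-0.0001 -0.0298  0.048 ] -0.0015928998379310486 [0.67492939 0.6198432  0.41933956]
[ 0.0001 -0.0301  0.049 ]
```

View pics/s3.png

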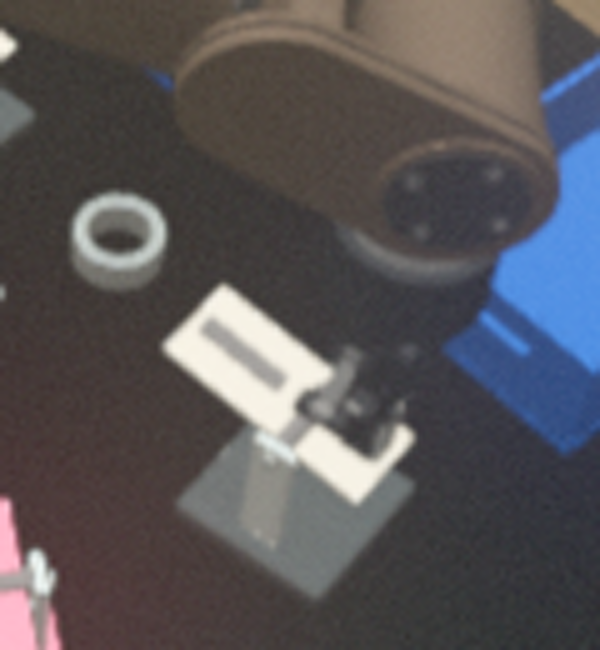

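View pics/wr2.png

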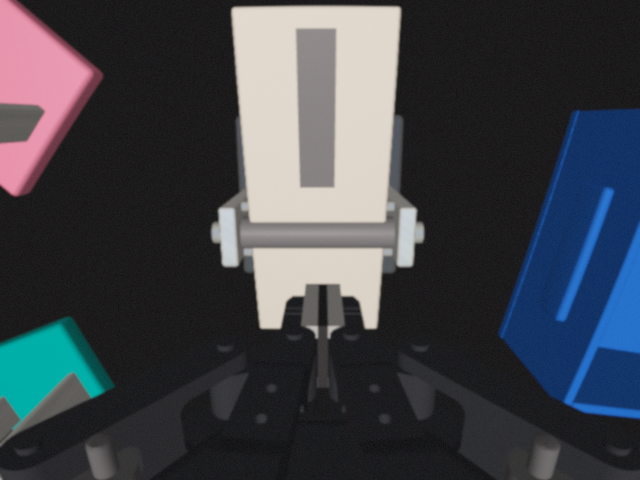

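```bash
python3 - <<'E'
from h import *
c=load('wr2');W=lambda p:(R.from_euler('z',-YAW).apply(p-PIV)).round(4)
for u,v in [(270,30),(316,20),(270,100),(270,180),(270,260),(270,320),(290,288),(312,300),(320,330),(322,375),(333,300)]: print(u,v,W(px2w(c,u,v)))
print(c['mount'])
E
```

```text
270 30 [-0.0144  0.0681  0.1021]
316 20 [-0.0006  0.0704  0.1035]
270 100 [-0.0155  0.0481  0.0983]
270 180 [-0.017   0.0221  0.0939]
270 260 [-0.0193 -0.0098  0.0861]
270 320 [-0.0211 -0.0382  0.081 ]
290 288 [-0.0122 -0.0229  0.0827]
312 300 [-0.0026 -0.018   0.1044]
320 330 [ 0.0003 -0.0193  0.1228]
322 375 [ 0.0008 -0.0354  0.1227]
333 300 [ 0.0046 -0.0182  0.1041]
[[ 2.99221505e-04 -9.62452316e-01 -2.71450641e-01 -6.95395870e-02]
 [-1.87383934e-04  2.71450595e-01 -9.62452357e-01 -1.79100281e-01]
 [ 9.99999938e-01  3.38851932e-04 -9.91242457e-05  7.58474195e-04]
 [ 0.00000000e+00  0.00000000e+00  0.00000000e+00  1.00000000e+00]]
```

```bash
python3 - <<'E'
from h import *
c=load('wr2');m=np.linalg.inv(np.array(c['mount']))
for p in [(0,0,0),(0,-.019,0),(-.011,0,0),(.011,0,0),(-.011,-.04,0),(0,-.073,0)]:
    q=m@np.array([*p,1]);x,y=q[0]/-q[2],-q[1]/-q[2];k=1+c['k1']*(x*x+y*y);print(p,(c['fx']*x*k+c['cx']).round(1),(c['fy']*y*k+c['cy']).round(1),-q[2])
for u,v in [(316,290),(316,310),(316,322),(316,340)]: print(c['range_z'][v,u])
a=load('side2');crop(a,'s4',370,245,420,300,11)
T=np.linalg.inv(a['T'])
for p in [(0,0,0),(0,-.04,0)]:
    s=ctrl.get_state();w=R.from_quat(s['tcp_rot']).apply(p)+s['eef_pos'];q=T@np.r_[w,1];x,y=q[0]/-q[2],q[1]/q[2];k=1+a['k1']*(x*x+y*y);print((a['fx']*x*k+a['cx']),(a['fy']*y*k+a['cy']))
crop(c,'w4',220,220,420,420,4)
E
```

```text
(0, 0, 0) 320.8 273.4 0.19125197760396898
(0, -0.019, 0) 320.7 288.9 0.17296538282096618
(-0.011, 0, 0) 320.8 252.2 0.18826602054932318
(0.011, 0, 0) 320.8 294.0 0.19423793465861477
(-0.011, -0.04, 0) 320.4 284.4 0.14976792626931731
(0, -0.073, 0) 320.0 357.9 0.12099295554295826
0.14397578
0.12657425
0.11889341
0.117101856
395.5059736318478 291.2112967111544
397.65778396951345 282.03734036229275
```

View pics/w4.png

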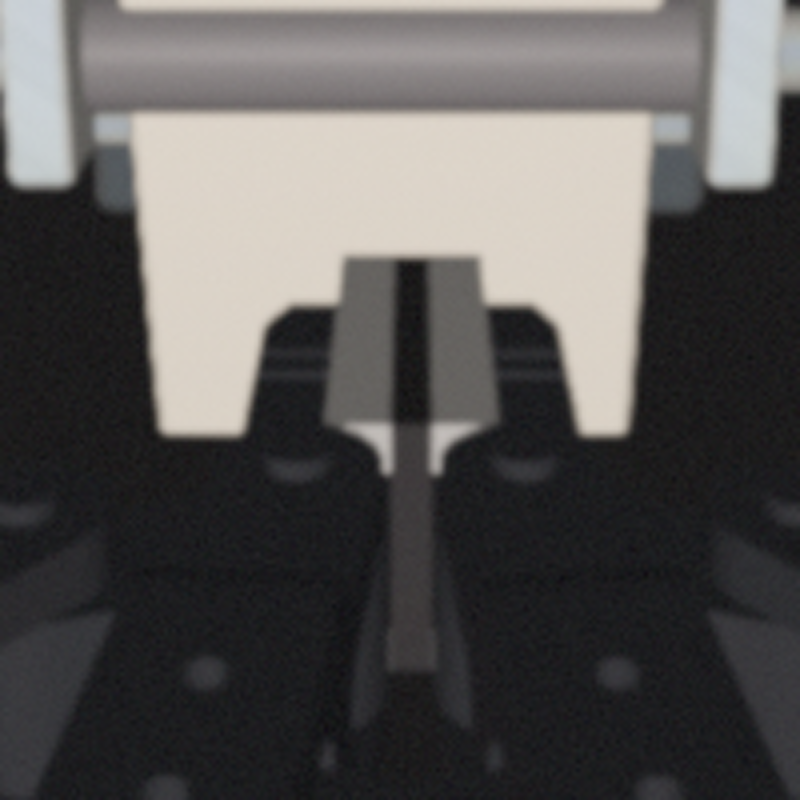

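View pics/s4.png

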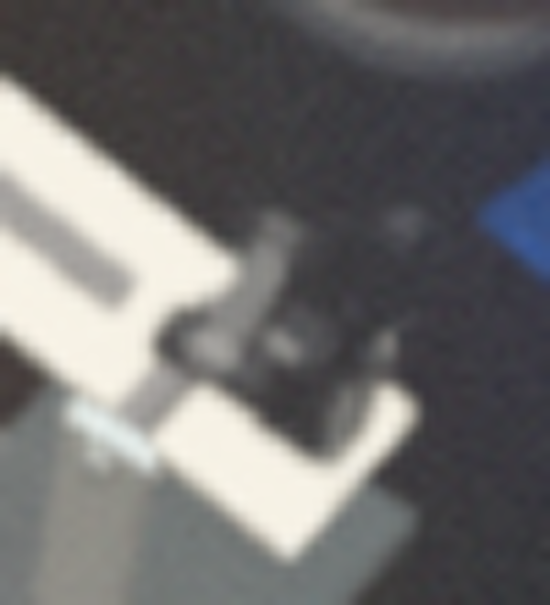

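```bash
python3 - <<'E'
from h import *
for f in ('wr1','wr2','wrist0'):
    c=load(f);cc=dict(c);cc['T']=np.array(c['mount'])
    print(f)
    for u,v in [(312,286),(312,292),(312,300),(312,312),(318,322),(290,300),(290,320),(322,350)]: print((u,v),px2w(cc,u,v).round(4))
crop(load('wr1'),'w5',220,220,420,420,4)
E
```

```text
wr1
(312, 286) [-0.0119 -0.0437 -0.0031]
(312, 292) [-0.0121 -0.0496 -0.003 ]
(312, 300) [-0.0117 -0.0556 -0.0028]
(312, 312) [-0.0123 -0.0657 -0.0026]
(318, 322) [-0.0119 -0.0716 -0.0006]
(290, 300) [-0.0078 -0.0471 -0.0112]
(290, 320) [-0.0077 -0.0625 -0.01  ]
(322, 350) [-0.0037 -0.0744  0.0006]
wr2
(312, 286) [-0.0116 -0.043  -0.0032]
(312, 292) [-0.0115 -0.0483 -0.003 ]
(312, 300) [-0.0119 -0.0559 -0.0028]
(312, 312) [-0.0115 -0.0642 -0.0026]
(318, 322) [-0.012  -0.072  -0.0006]
(290, 300) [-0.0075 -0.0466 -0.0113]
(290, 320) [-0.0085 -0.064  -0.0099]
(322, 350) [-0.0035 -0.074   0.0006]
wrist0
(312, 286) [ 0.0344  0.0629 -0.0059]
(312, 292) [ 0.0336  0.0514 -0.0056]
(312, 300) [ 0.0332  0.0384 -0.0053]
(312, 312) [ 0.0389  0.0336 -0.0052]
(318, 322) [ 0.0456  0.0337 -0.0016]
(290, 300) [ 0.044   0.0615 -0.0208]
(290, 320) [ 0.0438  0.0328 -0.0185]
(322, 350) [0.0645 0.0326 0.0008]
```

View pics/w5.png

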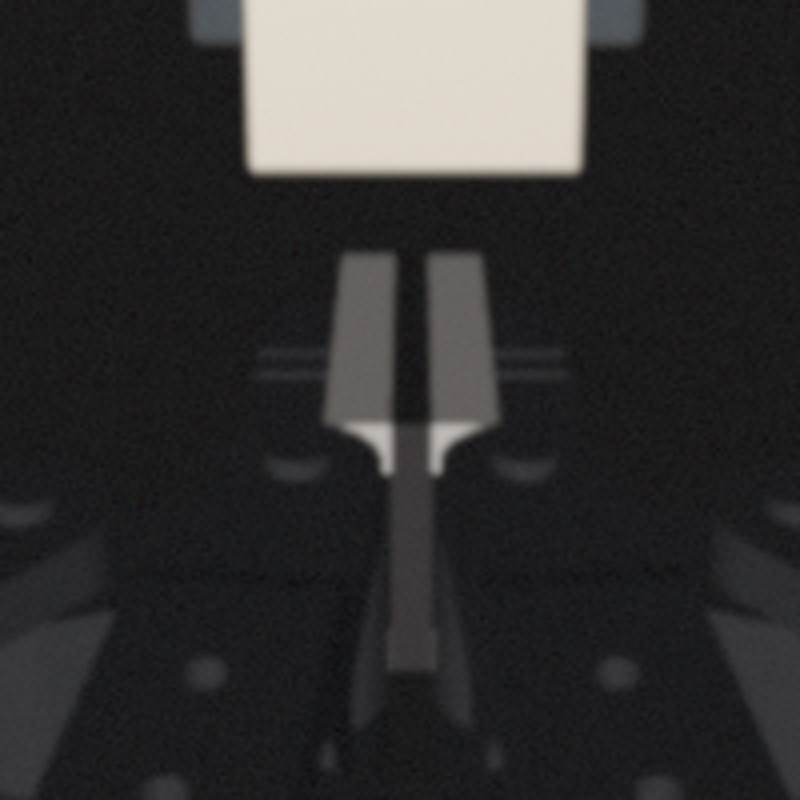

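View pics/wrist0.png

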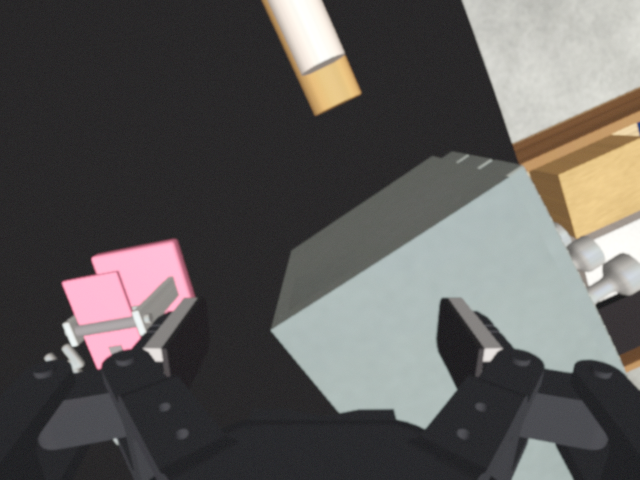

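```bash
python3 - <<'E'
from h import *
c=load('wr1');cc=dict(c);cc['T']=np.array(c['mount'])
for v in [255,262,270,276,280,282,284,286]: print(v,px2w(cc,312,v).round(4),c['range_z'][v,312], px2w(cc,290,v+15).round(4))
c=load('wr2');W=lambda p:(R.from_euler('z',-YAW).apply(p-PIV)).round(4)
for v in (276,280,282,284,286):print(v,W(px2w(c,312,v)))
a=load('side1');crop(a,'s5',380,225,430,285,10)
T=np.linalg.inv(a['T'])
for y in [0,-.02,-.04]:
    w=PIV+R.from_euler('z',YAW).apply([0,-.036,.136-y]);q=T@np.r_[w,1];x,yy=q[0]/-q[2],q[1]/q[2];k=1+a['k1']*(x*x+yy*yy);print(((a['fx']*x*k+a['cx'])-380)*10,((a['fy']*yy*k+a['cy'])-225)*10)
E
```

```text
255 [ 0.0052  0.0441 -0.0055] 0.23508099 [ 0.0477  0.131  -0.0267]
262 [ 0.0396  0.1283 -0.0079] 0.32543302 [ 0.0531  0.1283 -0.0267]
270 [ 0.0474  0.1301 -0.008 ] 0.329354 [ 0.0607  0.1292 -0.0269]
276 [ 0.0527  0.1298 -0.0081] 0.33054122 [ 0.0668  0.1303 -0.0271]
280 [ 0.057   0.1313 -0.0081] 0.3330866 [ 0.0706  0.1305 -0.0273]
282 [ 0.0579  0.1291 -0.0081] 0.33122903 [ 0.0724  0.1302 -0.0273]
284 [-0.0115 -0.0407 -0.0032] 0.14893255 [-0.0085 -0.0478 -0.0112]
286 [-0.0119 -0.0437 -0.0031] 0.1459992 [-0.0079 -0.0483 -0.0111]
276 [-0.0032 -0.0173  0.0839]
280 [-0.0032 -0.0183  0.0856]
282 [-0.0032 -0.02    0.0835]
284 [-0.003  -0.0181  0.09  ]
286 [-0.003  -0.0183  0.0915]
224.085233398186 469.9652685032214
236.31633295163226 419.0918866822284
248.89154289257306 366.7118367565922
```

View pics/s5.png

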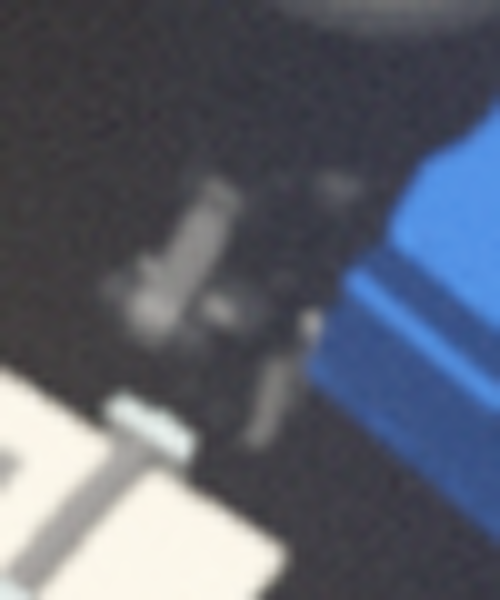

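```bash
python3 - <<'E'
from h import *
a=load('side1')
for (u,v) in [(26.2,44),(26.5,42),(27,39),(27.5,36),(15,31),(20,22),(23,42),(20,38),(18,36),(22,31),(24,45),(25,43),(21,40),(31,32)]:
    p=px2w(a,380+u,225+v); q=R.from_euler('z',-YAW).apply(p-PIV); print((u,v),'stand',q.round(4),'tool', (-(q[1]+.036)).round(4),(.1365-q[2]).round(4),q[0].round(4))
b=load('top1')
E
```

```text
(26.2, 44) stand [ 0.111   0.0011 -0.0029] tool -0.0371 0.1394 0.111
(26.5, 42) stand [-0.0065 -0.0454  0.1707] tool 0.0094 -0.0342 -0.0065
(27, 39) stand [-0.0071 -0.0451  0.1823] tool 0.0091 -0.0458 -0.0071
(27.5, 36) stand [-0.0087 -0.0452  0.1952] tool 0.0092 -0.0587 -0.0087
(15, 31) stand [-0.0583 -0.0359  0.2555] tool -0.0001 -0.119 -0.0583
(20, 22) stand [-0.0422 -0.0354  0.2693] tool -0.0006 -0.1328 -0.0422
(23, 42) stand [-0.0132 -0.04    0.1731] tool 0.004 -0.0366 -0.0132
(20, 38) stand [-0.0145 -0.0314  0.1821] tool -0.0046 -0.0456 -0.0145
(18, 36) stand [-0.0613 -0.0462  0.2501] tool 0.0102 -0.1136 -0.0613
(22, 31) stand [-0.0453 -0.0455  0.2504] tool 0.0095 -0.1139 -0.0453
(24, 45) stand [0.1005 0.0023 0.0027] tool -0.0383 0.1338 0.1005
(25, 43) stand [-0.009  -0.0435  0.1679] tool 0.0075 -0.0314 -0.009
(21, 40) stand [-0.0138 -0.0345  0.1765] tool -0.0015 -0.04 -0.0138
(31, 32) stand [ 0.0005 -0.0472  0.2022] tool 0.0112 -0.0657 0.0005
```

The wrist depth shows the shut fingertips ending about 37 mm short of the reported TCP. In tool coordinates the pads end at y ≈ -0.04. That explains why the paddle has only risen to about 0.2 rad. I'll allow for this offset and press further.

Request:
{"name": "jog_arm", "arguments": {
  "deltas": [
    [[0, 0, 0], [0.002, 0.004, 0], 0],
    [[0, 0, 0], [0.003, 0.008, 0], 0],
    [[0, 0, 0], [0.005, 0.012, 0], 0],
    [[0, 0, 0], [0.006, 0.016, 0], 0],
    [[0, 0, 0], [0.006, 0.02, 0], 0],
    [[0, 0, 0], [0.006, 0.02, 0], 0]
  ]
}}

```text
time: 4.23
eef_pos: [0.5566, -0.367, 0.0276]
tcp_rot: [0.553, -0.442, 0.441, -0.551]
contact_force: [-0.7, -0.2, 0.1]
opening: -0.003
```

```bash
python3 - <<'E'
from h import *
s=ctrl.get_state();W=lambda p:(R.from_euler('z',-YAW).apply(p-PIV)).round(4)
print(s['time'],W(s['eef_pos']),s['contact_force'])
c=snap('wrist','wr3')
for u,v in [(270,30),(270,100),(270,180),(270,270),(270,310),(312,290)]: print(u,v,W(px2w(c,u,v)))
E
```

```text
4.2333 [-0.0004 -0.0358  0.0276] [-0.65544863 -0.20554462  0.12681598]
270 30 [-0.0081  0.0503  0.1336]
270 100 [-0.0097  0.0392  0.1238]
270 180 [-0.0127  0.0205  0.1065]
270 270 [-0.0187 -0.017   0.0727]
270 310 [-0.0302 -0.0684  0.0021]
312 290 [-0.0032 -0.0236  0.0757]
```

View pics/wr3.png

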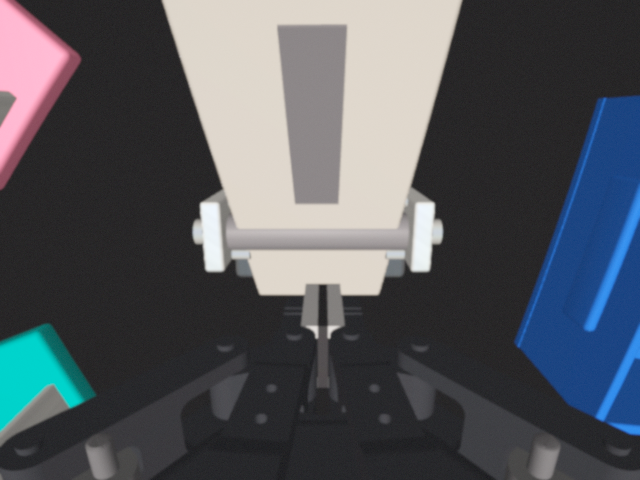

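```bash
python3 - <<'E'
from h import *
s=ctrl.get_state();W=lambda p:(R.from_euler('z',-YAW).apply(p-PIV)).round(4)
print(s['time'],W(s['eef_pos']),s['qpos'].round(2))
for q in [(0,-.04,.14),(.027,.1,.14),(.027,.1,.08),(.027,.085,.076)]: delta(S2W(*q),Rt(YAW))
E
```

```text
4.2833 [-0.0004 -0.0357  0.0279] [-0.73  0.44  1.7  -0.    1.   -0.95]
row [0.003, -0.003, -0.0] [0.0043, -0.1121, 0.0]
row [0.003, -0.003, -0.0] [-0.1358, -0.1121, 0.0266]
row [0.003, -0.003, -0.0] [-0.1358, -0.0521, 0.0267]
row [0.003, -0.003, -0.0] [-0.1208, -0.0481, 0.0268]
```

Request:
{"name": "jog_arm", "arguments": {
  "deltas": [
    [[0, 0, 0], [0.004, -0.03, 0], 0],
    [[0, 0, 0], [0.004, -0.065, 0], 0],
    [[0, 0, 0], [0.004, -0.1, 0.005], 0],
    [[0, 0, 0], [0, -0.13, 0.012], 0],
    [[0, 0, 0], [-0.035, -0.135, 0.02], 0],
    [[0, 0, 0], [-0.075, -0.13, 0.027], 0],
    [[0, 0, 0], [-0.115, -0.12, 0.027], 0],
    [[0, 0, 0], [-0.14, -0.1, 0.027], 0],
    [[0, 0, 0], [-0.14, -0.07, 0.027], 0],
    [[0, 0, 0], [-0.14, -0.07, 0.027], 0]
  ]
}}

```text
time: 5.12
eef_pos: [0.5483, -0.2203, 0.0919]
tcp_rot: [0.554, -0.446, 0.436, -0.551]
contact_force: [-0.6, 0.1, -1.2]
opening: 0.002
```

```bash
python3 - <<'E'
from h import *
W=lambda p:(R.from_euler('z',-YAW).apply(p-PIV)).round(4)
a=snap('side','side4');crop(a,'s6',325,195,445,325,5);c=snap('wrist','wr4')
s=ctrl.get_state();p0=W(s['eef_pos']);print(s['time'],p0,s['contact_force'])
L=.037
for d in [42,50,60,70,80,90,100,110,120,130,140,150,160,170,180]:
    t=np.radians(d)
    if d<=90: y=.075*np.cos(t)+.0025*np.sin(t)+.010; z=.085+.075*np.sin(t)-.02-(d-42)/48*.005
    else: r=.06-.0; y=r*np.cos(t)+.0025*np.sin(t)+.010; z=.085+r*np.sin(t)-.0025*np.cos(t)
    z-=L
    print(d,'y,z',round(y,4),round(z,4),'dx,dy',(-(y-p0[1])).round(4),(p0[2]-z).round(4))
delta(S2W(.027,.09,.076),Rt(YAW))
E
```

```text
5.2167 [0.0267 0.1048 0.097 ] [ 0.19457419 -0.0004861   0.17568151]
42 y,z 0.0674 0.0782 dx,dy 0.0374 0.0188
50 y,z 0.0601 0.0846 dx,dy 0.0447 0.0124
60 y,z 0.0497 0.0911 dx,dy 0.0551 0.0059
70 y,z 0.038 0.0956 dx,dy 0.0668 0.0014
80 y,z 0.0255 0.0979 dx,dy 0.0793 -0.0009
90 y,z 0.0125 0.098 dx,dy 0.0923 -0.001
100 y,z 0.002 0.1075 dx,dy 0.1028 -0.0105
110 y,z -0.0082 0.1052 dx,dy 0.113 -0.0082
120 y,z -0.0178 0.1012 dx,dy 0.1226 -0.0042
130 y,z -0.0267 0.0956 dx,dy 0.1315 0.0014
140 y,z -0.0344 0.0885 dx,dy 0.1392 0.0085
150 y,z -0.0407 0.0802 dx,dy 0.1455 0.0168
160 y,z -0.0455 0.0709 dx,dy 0.1503 0.0261
170 y,z -0.0487 0.0609 dx,dy 0.1535 0.0361
180 y,z -0.05 0.0505 dx,dy 0.1548 0.0465
row [0.005, -0.003, -0.002] [0.0148, 0.021, 0.0005]
```

View pics/s6.png

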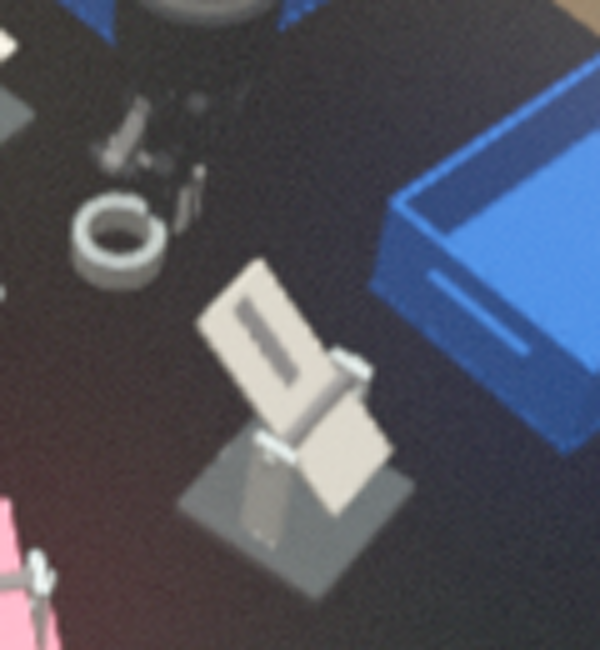

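View pics/wr4.png

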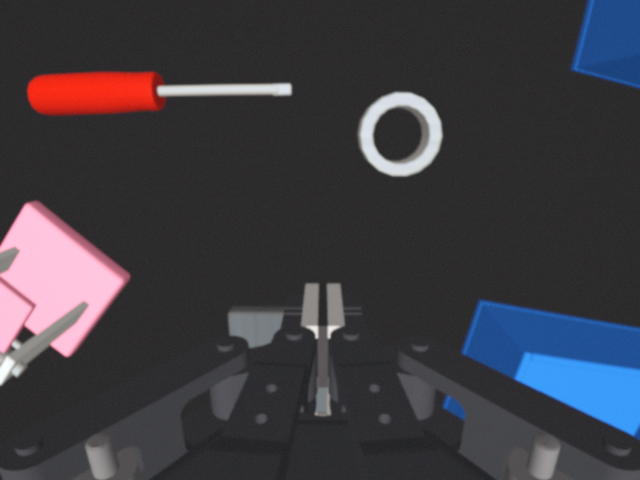

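Request:
{"name": "jog_arm", "arguments": {
  "deltas": [
    [[0, 0, 0], [0.01, 0.015, 0], 0],
    [[0, 0, 0], [0.025, 0.02, 0], 0],
    [[0, 0, 0], [0.037, 0.02, 0], 0],
    [[0, 0, 0], [0.045, 0.013, 0], 0],
    [[0, 0, 0], [0.055, 0.006, 0], 0],
    [[0, 0, 0], [0.067, 0.002, 0], 0],
    [[0, 0, 0], [0.079, 0, 0], 0],
    [[0, 0, 0], [0.092, -0.001, 0], 0],
    [[0, 0, 0], [0.098, -0.004, 0], 0],
    [[0, 0, 0], [0.098, -0.004, 0], 0]
  ]
}}

```text
time: 6.05
eef_pos: [0.5736, -0.3215, 0.1015]
tcp_rot: [0.553, -0.443, 0.441, -0.551]
contact_force: [-1.1, -0.0, -0.2]
opening: 0.0
```

```bash
python3 - <<'E'
from h import *
W=lambda p:(R.from_euler('z',-YAW).apply(p-PIV)).round(4)
a=snap('side','side5');crop(a,'s7',325,195,445,325,5);c=snap('wrist','wr5')
s=ctrl.get_state();p0=W(s['eef_pos']);print(s['time'],p0,s['contact_force'])
L=.037
for d in [95,105,115,125,135,145,155,165,175,180]:
    t=np.radians(d)
    r=.06; y=r*np.cos(t)+.0025*np.sin(t)+.010; z=.085+r*np.sin(t)-.0025*np.cos(t)-L
    print(d,'y,z',round(y,4),round(z,4),'dx,dy',(-(y-p0[1])).round(4),(p0[2]-z).round(4))
E
```

```text
6.15 [0.0262 0.0067 0.1006] [0.24287578 0.40382938 0.13642038]
95 y,z 0.0073 0.108 dx,dy -0.0006 -0.0074
105 y,z -0.0031 0.1066 dx,dy 0.0098 -0.006
115 y,z -0.0131 0.1034 dx,dy 0.0198 -0.0028
125 y,z -0.0224 0.0986 dx,dy 0.0291 0.002
135 y,z -0.0307 0.0922 dx,dy 0.0374 0.0084
145 y,z -0.0377 0.0845 dx,dy 0.0444 0.0161
155 y,z -0.0433 0.0756 dx,dy 0.05 0.025
165 y,z -0.0473 0.0659 dx,dy 0.054 0.0347
175 y,z -0.0496 0.0557 dx,dy 0.0563 0.0449
180 y,z -0.05 0.0505 dx,dy 0.0567 0.0501
```

View pics/s7.png

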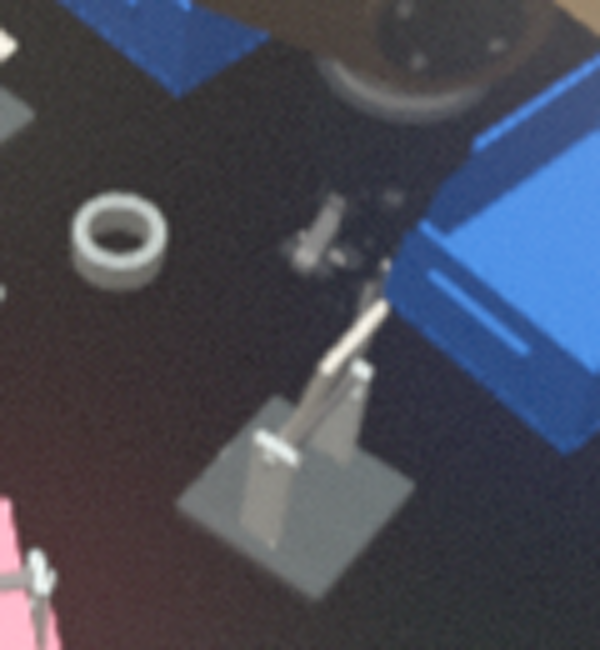

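View pics/wr5.png

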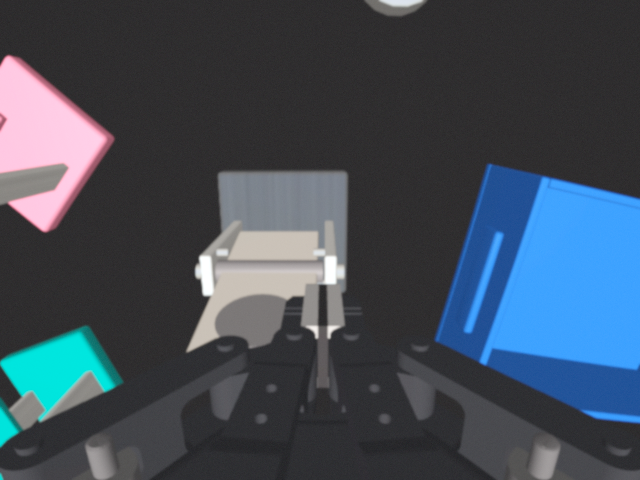

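The paddle is upright, with the disc at wrist (250,315), and the stand hasn't moved. I'll keep following it over.

Request:
{"name": "jog_arm", "arguments": {
  "deltas": [
    [[0, 0, 0], [0.01, -0.004, 0], 0],
    [[0, 0, 0], [0.02, -0.002, 0], 0],
    [[0, 0, 0], [0.03, 0.003, 0], 0],
    [[0, 0, 0], [0.038, 0.009, 0], 0],
    [[0, 0, 0], [0.045, 0.017, 0], 0],
    [[0, 0, 0], [0.05, 0.026, 0], 0],
    [[0, 0, 0], [0.054, 0.036, 0], 0],
    [[0, 0, 0], [0.056, 0.045, 0], 0],
    [[0, 0, 0], [0.057, 0.051, 0], 0],
    [[0, 0, 0], [0.057, 0.051, 0], 0]
  ]
}}

```text
time: 6.98
eef_pos: [0.5856, -0.3762, 0.0517]
tcp_rot: [0.554, -0.443, 0.44, -0.551]
contact_force: [-3.7, 3.6, 9.6]
opening: 0.003
```

```bash
python3 - <<'E'
from h import *
W=lambda p:(R.from_euler('z',-YAW).apply(p-PIV)).round(4)
a=snap('side','side6');crop(a,'s8',325,195,445,325,5);c=snap('wrist','wr6')
s=ctrl.get_state();p0=W(s['eef_pos']);print(s['time'],p0,s['contact_force'])
E
```

```text
7.0833 [ 0.0258 -0.0505  0.0517] [-3.28137499  2.98866809 10.78217529]
```

View pics/s8.png

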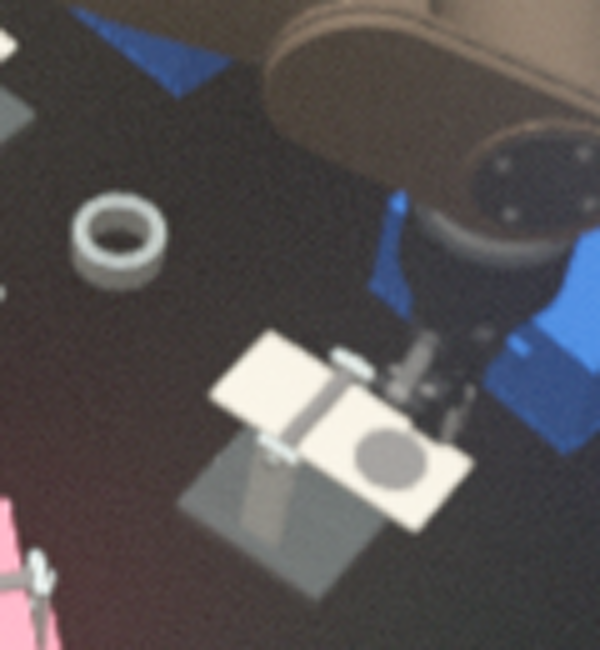

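View pics/wr6.png

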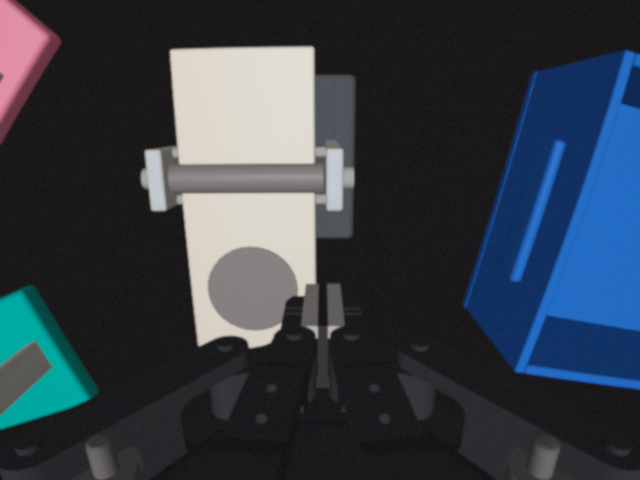

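The paddle is over, with the disc face showing at side crop (390,458), and it is against its stop (about 10 N). I'll retreat straight up, then back off.

Request:
{"name": "jog_arm", "arguments": {
  "deltas": [
    [[0, 0, 0], [0, -0.01, 0], 0],
    [[0, 0, 0], [0, -0.03, 0], 0],
    [[0, 0, 0], [0, -0.06, 0], 0],
    [[0, 0, 0], [0, -0.095, 0], 0],
    [[0, 0, 0], [0, -0.13, 0], 0],
    [[0, 0, 0], [0, -0.16, 0], 0],
    [[0, 0, 0], [0.03, -0.18, 0], 0],
    [[0, 0, 0], [0.06, -0.18, 0], 0],
    [[0, 0, 0], [0.06, -0.18, 0], 0],
    [[0, 0, 0], [0.06, -0.18, 0], 0]
  ]
}}

```text
time: 7.92
eef_pos: [0.5994, -0.4351, 0.2305]
tcp_rot: [0.553, -0.445, 0.439, -0.551]
contact_force: [-0.7, 1.0, -0.4]
opening: -0.004
```

```bash
python3 - <<'E'
from h import *
W=lambda p:(R.from_euler('z',-YAW).apply(p-PIV)).round(4)
b=snap('top','top7');a=snap('side','side7');crop(a,'s9',325,195,445,325,5);c=snap('wrist','wr7')
s=ctrl.get_state();print(s['time'],W(s['eef_pos']),s['contact_force'],s['dq'].round(3))
E
```

```text
8.0667 [ 0.0267 -0.1097  0.2301] [ 0.07203475 -0.28309902  0.14303629] [ 0.005 -0.005 -0.002 -0.002 -0.002 -0.   ]
```

View pics/side7.png

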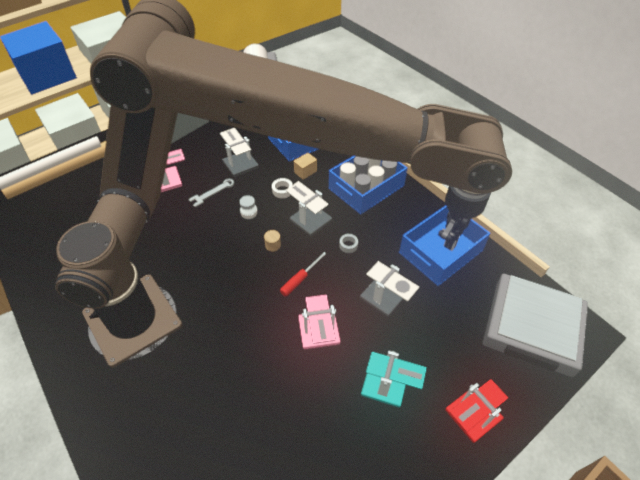

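View pics/wr7.png

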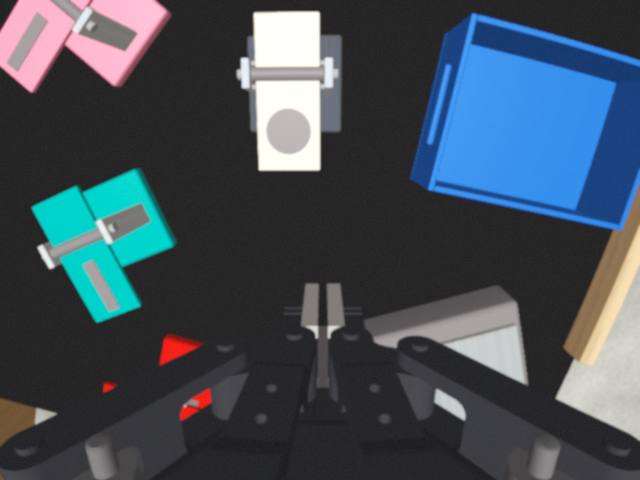

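View pics/s9.png

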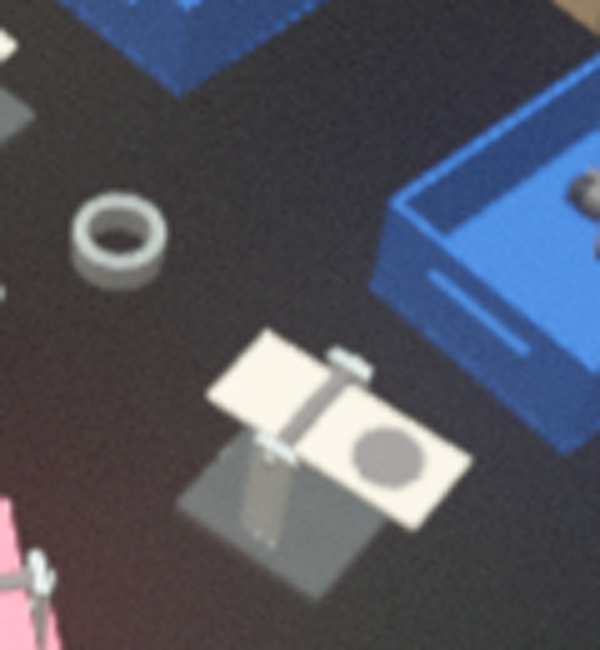

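Next I'll measure the paddle's level from the wrist depth, compare stand and bystander positions with the start, and hand in if both are fine.

```bash
python3 - <<'E'
from h import *
W=lambda p:(R.from_euler('z',-YAW).apply(p-PIV)).round(4)
c=load('wr7')
P=np.array([W(px2w(c,u,v)) for u in range(266,314,6) for v in list(range(20,60,5))+list(range(90,165,5))])
P=P[(P[:,2]>.06)&(P[:,2]<.12)]
k=np.polyfit(P[:,1],P[:,2],1);print('slope',k, 'angle',np.pi+np.arctan(k[0]))
a=load('side0')['pixels'].astype(int);b=load('side7')['pixels'].astype(int)
d=(abs(a-b).max(2)>40)[130:450,150:520]; cv2.imwrite('pics/diff.png',(d*255).astype(np.uint8))
E
```

```text
slope [-0.00523494  0.08876096] angle 3.1363577609906805
```

View pics/diff.png

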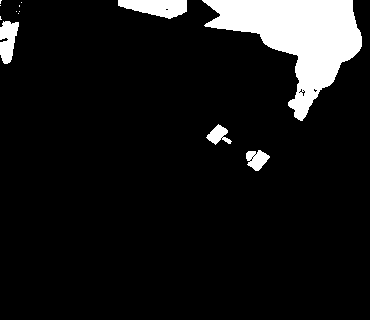

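The paddle angle is about 3.14 rad, and nothing else has changed apart from the arm itself.

```bash
python3 -c "
from plant import ctrl
print(ctrl.sign_off())"
```

```text
the job is handed in; nothing more can be done
None
```

The empty bin's paddle is turned right over, lies level on the robot's right and shows the disc face. The job is handed in after about 8 s of robot time. I used the shut fingertips only: I pressed the tail down until the paddle stood at about 42°, then pushed its free end from the left, over and down onto the stop. The last contact was about 11 N on the stop, after which I moved the arm clear.

**Final checks:**
- **Paddle:** the wrist-camera depth gives about 3.14 rad, which is level.
- **Other things:** comparing the side view from before and after shows only this paddle and the arm changed. Where the view was clear, the stands and loose things have not moved. The arm blocked part of that view, so I saw no change there but could not fully compare it.
- **Contact:** the wrist force was near zero with the arm held well above everything.

**Disagreement:** with the gripper shut, the fingertips ended about 37 mm short of the reported TCP, by both the wrist camera and the paddle contact. This contradicts the interface text. My first press on the tail therefore raised the paddle only to about 0.2 rad. I allowed for the offset after that.

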